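# Cock a sampler release on the ship's lab desk

## Task

Cock the water-sampler release that has the broad flat push plate: push the rubber front of the plate gently all the way in to its stop, then let go and back away, so that the spring brings the slide back onto the dropped stop pin and it stays latched at its mid position. Only push - do not take hold of the plate or touch its steel backing, and do not force it at the stop. Leave the other release (the one with the round post) uncocked, and leave everything else on the desk where it stands.

Things in the scene. Friction and masses are not known exactly. Their poses are not given: they have to be found in the camera images.
- release_flat: the release to cock: aluminium bench fixture, steel slide with an upright FLAT square push plate (black rubber front) on the robot's side; bolted down. 76 mm wide, x from -75 to 115 mm; cheeks and bridge 56 mm high, x -55 to 55; pin head at x = 0, 75 mm high (84 lifted). Origin: underside, below the stop pin; own +x = push direction (within 0.35 rad of world +x), z up.
- slide_flat_face (a point): centre of the plate's rubber front face, 48 mm above the desk; moves with the slide. Upright plate 60 mm wide, 18 to 78 mm above the desk, 4 mm rubber + 4 mm steel backing. Own +x = push direction, square into the plate; z up. At home 138 mm before (-x) the release's origin. Free space in front of it; 25 mm left between backing and cheeks at full travel
- slide_flat (a joint): travel of the flat-plate slide, m: 0 = home (start), 0.050 = fully in at its stop. Spring 5 N at home, 10 N fully in, plus about 3 N to lift the pin and 30 N per m/s. Past 0.028 the pin drops behind the slide's tooth; let go then, it returns and latches at 0.028. Let go earlier, it returns to 0 and can be pushed again
- pin_flat (a joint): height of that release's stop pin, m: 0 = down, about 0.009 = riding over the tooth; it moves by itself
- release_post: the other release, to be left alone: same fixture but an upright ROUND post (24 mm diameter) instead of the plate; either one may stand on the left; bolted down. 76 mm wide, x from -75 to 115 mm; cheeks and bridge 56 mm high, x -55 to 55; pin head at x = 0, 75 mm high (84 lifted). Origin: underside, below the stop pin; own +x = push direction (within 0.35 rad of world +x), z up.
- slide_post (a joint): travel of the round-post slide in m, 0 = home (uncocked); must stay there
- jar: small white screw-top jar, 42 mm diameter, 65 mm tall, standing beside the flat-plate release; bystander, origin at the centre of its underside
- sinker: turned steel sinker weight, 36 mm diameter, 56 mm tall, standing beside the round-post release; bystander, origin at the centre of its underside
- tape: roll of grey tape lying flat, 68 mm diameter, 20 mm high; bystander, origin at the centre of its underside
- mug: black mug, 80 mm diameter, 92 mm tall, handle to its own +y; bystander, origin at the centre of its underside
- mouse: white computer mouse, 105 x 60 mm, 32 mm high; bystander, origin at the centre of its underside
- driver: screwdriver lying on the left, along its own x, 20 to 35 mm thick; bystander
- bottle: white plastic bottle, 56 mm diameter, 130 mm tall; bystander, origin at the centre of its underside

How it is judged (in metres and radians):
On the way:
1. the flat-plate slide is pushed fully in (to within 6 mm of its stop) (value of joint slide_flat above 0.044 m), for 0.05 s.
At the end, for the whole second after the job is handed in: The flat-plate slide rests latched at its mid position (28 mm, within 3 mm) with its stop pin down (within 3 mm), let go and at rest; the round-post slide is home (within 4 mm); the bystanders are within 20 mm of where they stood (value of joint slide_flat between 0.025 and 0.031 m and velocity of joint slide_flat between -0.005 and 0.005 m/s and value of joint pin_flat below 0.003 m and value of joint slide_post below 0.004 m and distance of each of jar, sinker, tape, mug, mouse, driver, bottle from where it was at the start of the episode below 0.02 m); the robot touches nothing.
It fails at once if the round-post slide is pushed (more than 8 mm) (value of joint slide_post above 0.008 m).
It fails at once if the plate is taken hold of or pressed at its steel backing (over 3 N) (contact force between the fingers and slide_flat_c4 above 3 N).
It fails at once if the release is forced (over 45 N) (contact force between any of the fingers, the arm and release_flat above 45 N).
It fails at once if a bystander is shifted or lifted (more than 20 mm) (distance of any of jar, sinker, tape, mug, mouse, driver, bottle from where it was at the start of the episode above 0.02 m).
It also fails if it takes over 35 s, if anything falls off the work surface, if the arm or the gripper's body presses on something with over 40 N, if the wrist force passes 120 N, or if a joint passes its speed limit or range.

## Robot

A 6-joint arm with a two-finger parallel gripper is mounted at the origin on the work surface. World frame = base frame: x ahead of the robot, y to its left, z up, the work surface at z = 0. Lengths are in m, angles in degrees, forces in N, time in s.
With the tool pointing down it reaches from about 0.25 to 0.8 m from the base axis. Payload 3.9 kg.
Tool frame: the origin (TCP) lies on the centre line of the jaws, within the pads' length; the fingertips stand manip.tips_ahead ahead of it and the grasp point (between the pads) lies 6 mm ahead of it (manip.tips_ahead is the distance from the TCP to the fingertips, in m); x points along the fingers, y is the direction in which the jaws open and shut, and the axes are right-handed (so a half turn about x gives the same grasp; the last joint's range is limited). The gripper opens to 85 mm and grips with 20 to 120 N. Pads are 22 mm wide; open, the fingers measure 114 mm over their backs; the gripper's body (76 mm by 85 mm) begins 54 mm behind the grasp point. The pads swing forward as they close: fully open they stand 13 mm farther back than shut.
Start: joints at [76.433, 14.897, -7.913, 67.191, 0, 90], TCP at [0.123, 0.51, 0.228] pointing down, gripper open.
Joint ranges: [-159.42, 159.42], [-47.68, 98.78], [-73.54, 78.23], [-108.79, 121.32], [-90, 84.71], [-180, 180]. Speed limits (degrees/s): [147.25, 147.25, 180, 180, 180, 180].

## Interface

Orientations are given as [roll, pitch, yaw] about the fixed x, y, z axes, in that order (R = Rz(yaw) Ry(pitch) Rx(roll)).
In Python, from plant import manip, read_camera, recognise, tip_of gives the robot as it stands. The module is installed in compiled form; this text tells all that it offers.
- The arm moves only by the tool step_arm, never from a script. Its argument "rows" is a list of rows, each a list of 7 numbers: the closure in counts, from 0 (fully open) to 255 (shut), then the shift along the tool's x, y, z in cm, then the turn, a rotation vector about the tool's x, y, z in degrees. A call has 1 to 20 rows; each row shifts and turns the commanded pose from where the row before left it, along the tool's axes as they then stand; what a row does not reach is not made up. A row lasts 1/12 s, in which the tool goes at most 41.7 mm and 7.16 degrees, less where a joint would pass 70% of its speed; a pose out of reach is approached as far as the arm can. A call is refused whole if a number of a shift passes 4.17 or a number of a turn 7.16, either way. A call with a gripper value outside its range is refused whole. The fingers move at their own pace and stop on an object; "force" is the grip in N (left out, the last holds). Time passes only in rows, so rows that do not move let the fingers close. It gives the time, the measured TCP pose, the force and the opening at its end, in the units of the state.
- manip.state(): the state, without advancing time (a new reading comes with each control period).
- read_camera(name): name is "scene" or "side" or "wrist"; returns a dict with "image" (420x560x3 uint8, red, green, blue), "vertical_fov" (degrees; the focal length in pixels is half the picture's height over the tangent of half this angle, whatever the lens; pixels are square), "cx", "cy" (the principal point, pixels), "xyz" and "orientation" of the camera in the world. Camera axes: x right, y down, z forward; pixel columns grow to the right and rows downward; lengths in m; the calibration is good to about 2 mm. A picture is of the moment at which its call begins. There is no depth.
- manip.hand_in(): hands the job in, once; it reports no verdict.
Trained networks look in a picture, given as the dict that the camera call returned (one of the last four; its "shot" number tells which), for a name from the list of things; names that differ only in an ending like _2 or _b are one class to them, and where a whole thing is asked for, a point or a joint stands for the part that bears it (a point fixed in the world has none). Each returns a list of dicts, best first, with "p" (0 to 1); they miss things now and then, are a little off and sometimes report something else, mostly with a low value. They report only what shows in the picture. A call takes as long as a camera call.
- recognise(picture, query): "centre" ([x, y, z] in m, in world coordinates, good to about 4 mm: the middle of the surface that is visible of it).
- tip_of(picture, query): "centre" ([x, y, z] in m, in world coordinates, good to about 4 mm: a listed point, or the origin of a listed thing).
The state is a dict: "time_s": time; "joint_pos": joint angles; "qvel": joint speeds; "tau": joint torques, N m; "tcp_pos": TCP position; "tcp_rot": TCP orientation; "force": force on the tool from outside, world axes, zero at the start; "wrist_torque": the same for the moment, N m; "grip_width": finger opening in m.
Only numpy, scipy, OpenCV 4.12 (cv2) and the standard library are available. Lean on these libraries where they do the work, as an engineer would, in place of code of your own. Each camera call takes 0.05 s, during which the arm holds its last target.

## Working session

There is one attempt and no reset: what is moved stays moved. The work goes in short steps, Python scripts to look and compute and a tool call to move; the robot and the scene stay as the last step left them, time stands still between calls to the robot, and variables do not carry over. Pictures are saved under pics/ and viewed, and the job is handed in when it is done.

Besides the shell and the picture viewer there is one more tool, called after "Request:" by a JSON object that holds its "op" and its "data", one argument or row to a line. step_arm: Moves the arm, as the interface text tells. Its arguments: {"type":"object","properties":{"rows":{"type":"array","items":{"type":"array","items":{"type":"number"}}},"force":{"type":"number"}},"required":["rows"]}

```bash
mkdir -p pics; python3 - <<'E'
from plant import manip, read_camera, recognise, tip_of
import cv2
s=manip.state();print(s, manip.tips_ahead)
for n in ["scene","side"]:
    p=read_camera(n); cv2.imwrite(f"pics/{n}0.png",p["image"][:,:,::-1])
    print(n,p["xyz"],p["orientation"],p["vertical_fov"],p["cx"],p["cy"])
    for q in ["slide_flat_face","release_flat","release_post","jar","sinker","tape","mug","bottle","mouse","driver"]:
        r=tip_of(p,q); print(q,[(x["p"],x["centre"]) for x in r[:2]])
    for q in ["slide_flat_face"]:
        r=recognise(p,q); print("rec",q,[(x["p"],x["centre"]) for x in r[:2]])
E
```

```text
{'time_s': 0.0, 'joint_pos': array([ 7.64337282e+01,  1.49380491e+01, -7.98497734e+00,  6.71923452e+01,
        5.13679474e-04,  9.00002897e+01]), 'qvel': array([ 0.0530219 , -0.04623236, -0.03437085, -0.10623061, -0.03008072,
        0.08339723]), 'tau': array([-7.28023952e-05, -4.05675817e+01,  2.53924745e+01,  1.88004674e-02,
       -1.38016030e-04,  4.36897196e-06]), 'tcp_pos': array([0.12298329, 0.5096769 , 0.2275489 ]), 'tcp_rot': array([ -90.25481159,   89.88462728, -103.82137355]), 'force': array([-0.05720101, -1.0614506 , -0.20807459]), 'wrist_torque': array([ 0.00895803, -0.03516134,  0.01640016]), 'grip_width': 0.08512864259206217} 0.025
scene [1.45305787 0.05562857 0.82656723] [-1.29792890e+02 -8.92280403e-02  9.35240218e+01] 51.12024990648416 284.32033534265383 209.17539564615362
slide_flat_face [(0.96, [0.4779, -0.1373, 0.0441]), (0.59, [0.7275, 0.2063, 0.0045])]
release_flat [(0.88, [0.6134, -0.1609, 0.0015])]
release_post [(0.87, [0.6749, 0.1316, -0.0028])]
jar [(0.89, [0.6404, -0.0798, 0.0011])]
sinker [(0.79, [0.7269, 0.2071, 0.0014])]
tape [(0.69, [0.3578, -0.372, 
[... 296 characters left out ...]
[(0.66, [0.4866, -0.1429, 0.0347])]
side [-0.20126688 -0.63535097  1.03042956] [-134.97499649    0.41237075  -47.4911232 ] 49.65974246870914 286.32457534446496 211.48886431426166
slide_flat_face [(0.8, [0.4769, -0.1353, 0.0505])]
release_flat [(0.69, [0.6086, -0.1631, -0.0007]), (0.15, [0.7272, 0.2097, 0.0014])]
release_post [(0.8, [0.6736, 0.1352, 0.0041])]
jar [(0.85, [0.6426, -0.0821, 0.0022])]
sinker [(0.49, [0.7262, 0.2091, 0.0014])]
tape [(0.61, [0.36, -0.3783, -0.0011])]
mug [(0.88, [0.5087, 0.4616, 0.001])]
bottle [(0.83, [0.6405, -0.4086, 0.001])]
mouse [(0.91, [0.4899, -0.4413, 0.0017])]
driver [(0.56, [0.3879, 0.343, 0.0026])]
rec slide_flat_face [(0.9, [0.4825, -0.1503, 0.0389])]
```

View pics/scene0.png

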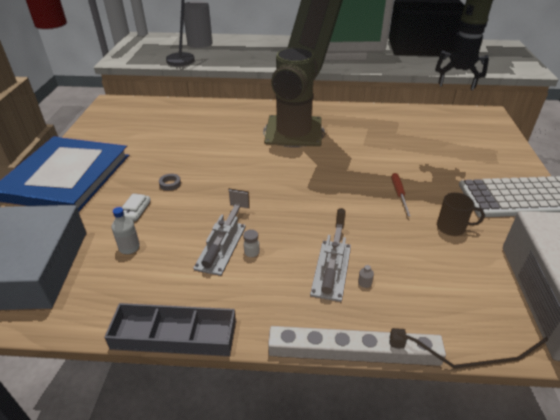

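View pics/side0.png

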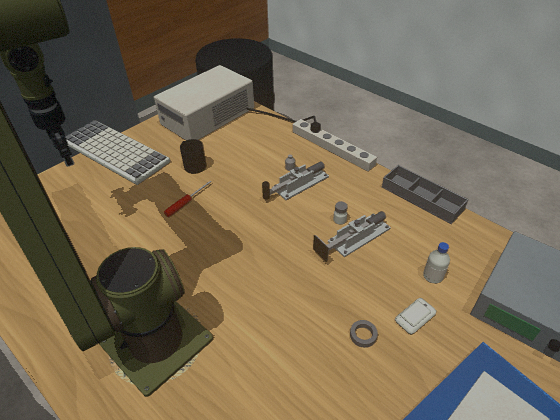

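```bash
cat > h.py <<'E'
import numpy as np
from scipy.spatial.transform import Rotation as R
from plant import manip, read_camera, recognise, tip_of
def cur():
    s=manip.state(); return np.array(s["tcp_pos"]),R.from_euler("xyz",s["tcp_rot"],degrees=True)
def goalR(yaw,tilt,sgn):
    d=np.array([np.cos(np.radians(yaw)),np.sin(np.radians(yaw)),0]); t=np.radians(tilt)
    x=np.sin(t)*d-np.cos(t)*np.array([0,0,1]); y=sgn*np.cross([0,0,1],d); return R.from_matrix(np.c_[x,y,np.cross(x,y)])
def delta(p1,r1):
    p,r=cur(); print("shift cm tool",np.round(r.inv().apply(p1-p)*100,2),"rotvec deg",np.round((r.inv()*r1).as_rotvec(degrees=True),2))
E
python3 - <<'E'
from h import *
p,r=cur(); print(p); print(r.as_matrix().round(3))
for s in (1,-1):
    delta(np.array([.40,-.12,.2]),goalR(-11,0,s))
    delta(np.array([.40,-.12,.2]),goalR(-11,40,s))
E
```

```text
[0.12315462 0.51035475 0.22841066]
[[ 0.     0.235  0.972]
 [ 0.     0.972 -0.235]
 [-1.     0.     0.   ]]
shift cm tool [  2.84 -54.78  41.7 ] rotvec deg [-2.57  0.   -0.  ]
shift cm tool [  2.84 -54.78  41.7 ] rotvec deg [ -2.46 -39.99   0.89]
shift cm tool [  2.84 -54.78  41.7 ] rotvec deg [ 1.7743e+02 -0.0000e+00 -1.0000e-02]
shift cm tool [  2.84 -54.78  41.7 ] rotvec deg [166.88   1.36  60.73]
```

Request:
{"op": "step_arm", "data": {
  "rows": [
    [255,0,0,0,0,0,0],
    [255,0,0,0,0,0,0]
  ]
}}

```text
time_s: 1.37
tcp_pos: [0.1232, 0.5103, 0.2284]
tcp_rot: [-83.9, 90.0, -97.5]
force: [0.7, -0.6, -0.2]
grip_width: 0.0636
```

Request:
{"op": "step_arm", "data": {
  "rows": [
    [255,0,-1.5,1.2,0,0,0],
    [255,0,-2.8,2.1,0,0,0],
    [255,0,-2.8,2.1,0,0,0],
    [255,0,-2.8,2.1,0,0,0],
    [255,0,-2.8,2.1,0,0,0],
    [255,0,-2.8,2.1,0,0,0],
    [255,0,-2.8,2.1,0,0,0],
    [255,0,-2.8,2.1,0,0,0],
    [255,0,-2.8,2.1,0,0,0],
    [255,0,-2.8,2.1,0,0,0],
    [255,0,-2.8,2.1,0,0,0],
    [255,0,-2.8,2.1,0,0,0],
    [255,0,-2.8,2.1,0,0,0],
    [255,0,-2.8,2.1,0,0,0],
    [255,0,-2.8,2.1,0,0,0],
    [255,0,-2.8,2.1,0,0,0],
    [255,0,-2.8,2.1,0,0,0],
    [255,0,-2.8,2.1,0,0,0],
    [255,0,-2.8,2.1,0,0,0],
    [255,0,-2.0,1.5,0,0,0]
  ]
}}

```text
time_s: 3.03
tcp_pos: [0.3915, -0.1115, 0.2286]
tcp_rot: [-21.4, 89.9, -35.1]
force: [0.0, 0.9, -0.6]
grip_width: 0.0
```

```bash
python3 - <<'E'
from h import *
import cv2
s=manip.state();print(s["time_s"],s["tcp_pos"],s["tcp_rot"],s["joint_pos"],s["grip_width"],s["force"],manip.tips_ahead)
F=[];O=[]
for n in ["wrist","side","scene","side","scene"]:
    p=read_camera(n)
    if n in("wrist","side"): cv2.imwrite(f"pics/{n}1.png",p["image"][:,:,::-1])
    for q in ["slide_flat_face","release_flat"]:
        r=tip_of(p,q); print(n,q,[(x["p"],x["centre"]) for x in r[:1]])
E
```

```text
3.0333 [ 0.39148443 -0.11145568  0.22861452] [-21.43178351  89.90114122 -35.12445027] [-1.58657629e+01  3.23817476e+00 -2.23005021e+01  6.43679966e+01
 -3.26069530e-02 -2.17312271e+00] 1.8761066472480825e-05 [ 0.03916387  0.9375051  -0.61397371] 0.025
wrist slide_flat_face [(0.84, [0.4784, -0.1322, 0.0469])]
wrist release_flat [(0.57, [0.6077, -0.1607, -0.002])]
side slide_flat_face [(0.7, [0.476, -0.1348, 0.0491])]
side release_flat [(0.87, [0.6109, -0.1633, 0.0009])]
scene slide_flat_face [(0.83, [0.4765, -0.1338, 0.0482])]
scene release_flat [(0.91, [0.6126, -0.1633, 0.0008])]
side slide_flat_face [(0.87, [0.4779, -0.1368, 0.0512])]
side release_flat [(0.79, [0.6075, -0.1638, -0.0011])]
scene slide_flat_face [(0.68, [0.4744, -0.1353, 0.0462])]
scene release_flat [(0.92, [0.6128, -0.1611, -0.0023])]
```

View pics/wrist1.png

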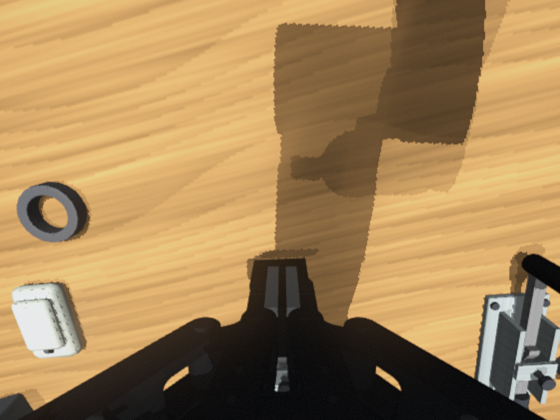

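```bash
python3 - <<'E'
from h import *
f=np.mean([[.4779,-.1373],[.4769,-.1353],[.4784,-.1322],[.476,-.1348],[.4765,-.1338],[.4779,-.1368],[.4744,-.1353]],0)
o=np.mean([[.6134,-.1609],[.6086,-.1631],[.6077,-.1607],[.6109,-.1633],[.6126,-.1633],[.6075,-.1638],[.6128,-.1611]],0)
d=o-f; yaw=np.degrees(np.arctan2(d[1],d[0])); print(f,o,np.linalg.norm(d),yaw)
d3=np.r_[d/np.linalg.norm(d),0]
r=goalR(yaw,40,1)
face=np.r_[f,.048]
tip=face-0.03*d3
tcp=tip-r.apply([.025,0,0]); print("tcp target",tcp); delta(tcp,r)
p,rr=cur(); print("at target axes",np.round(r.inv().apply(tcp-p)*100,2))
E
```

```text
[ 0.47685714 -0.13507143] [ 0.6105     -0.16231429] 0.13639129932151922 -11.521780658450762
tcp target [ 0.43171581 -0.12586945  0.06715111]
shift cm tool [16.14 -0.74  4.43] rotvec deg [ -1.93 -39.99   0.7 ]
at target axes [15.19 -0.89 -7.  ]
```

Request:
{"op": "step_arm", "data": {
  "rows": [
    [255,0,0,0,-1,-5,0],
    [255,0,0,0,-1,-5,0],
    [255,0,0,0,0,-5,0],
    [255,0,0,0,0,-5,0],
    [255,0,0,0,0,-5,0],
    [255,0,0,0,0,-5,0],
    [255,0,0,0,0,0,0]
  ]
}}

```text
time_s: 4.37
tcp_pos: [0.3837, -0.1066, 0.2232]
tcp_rot: [-0.3, 60.4, -11.8]
force: [-2.0, 0.3, -1.4]
grip_width: -0.0
```

```bash
python3 - <<'E'
from h import *
p=read_camera("wrist"); c,rr=cur(); print("cam in tool",rr.inv().apply(np.array(p["xyz"])-c))
d3=np.array([np.cos(np.radians(-11.5)),np.sin(np.radians(-11.5)),0])
r=goalR(-11.5,30,1); face=np.array([.4769,-.1351,.048])
tcp=face-.03*d3-r.apply([.025,0,0]); print(c,tcp); delta(tcp,r); print(manip.state()["joint_pos"])
E
```

```text
cam in tool [-0.14543035  0.0002833  -0.08247218]
[ 0.386297   -0.10747182  0.22554754] [ 0.4352532  -0.12662686  0.06965064]
shift cm tool [16.11 -0.85 -3.22] rotvec deg [-0.02 -0.3   0.18]
[-17.9920496  -18.6422206  -49.21425816  29.87250217   3.03278978
  -5.62705513]
```

Request:
{"op": "step_arm", "data": {
  "rows": [
    [255,1.0,-0.1,-0.2,0,0,0],
    [255,2.5,-0.1,-0.5,0,0,0],
    [255,2.5,-0.15,-0.5,0,0,0],
    [255,2.5,-0.1,-0.5,0,0,0],
    [255,2.5,-0.1,-0.5,0,0,0],
    [255,2.5,-0.1,-0.5,0,0,0],
    [255,1.6,-0.1,-0.3,0,0,0],
    [255,1.0,-0.1,-0.2,0,0,0],
    [255,0,0,0,0,0,0],
    [255,0,0,0,0,0,0],
    [255,0,0,0,0,0,0]
  ]
}}

```text
time_s: 5.33
tcp_pos: [0.4421, -0.1285, 0.0738]
tcp_rot: [-0.4, 60.0, -11.9]
force: [-0.1, -0.0, -0.0]
grip_width: -0.0001
```

```bash
python3 - <<'E'
from h import *
import cv2
s=manip.state(); print(s["force"],s["time_s"])
for n in ["side","scene"]:
    p=read_camera(n); im=p["image"][:,:,::-1]
    c=im[180:300,250:410] if n=="side" else im[150:290,170:330]
    cv2.imwrite(f"pics/{n}2.png",cv2.resize(c,None,fx=4,fy=4,interpolation=cv2.INTER_CUBIC))
    print([ (x["p"],x["centre"]) for x in tip_of(p,"slide_flat_face")[:1]])
c,rr=cur()
d3=np.array([np.cos(np.radians(-11.5)),np.sin(np.radians(-11.5)),0])
tip=c+rr.apply([.025,0,0]); face=np.array([.4769,-.1351,.048]); v=face-tip
print("tip",tip,"gap along",v@d3,"lateral",v@np.array([-d3[1],d3[0],0]),"z",v[2]); print("d in tool",rr.inv().apply(d3))
E
```

```text
[-0.12662804 -0.02682428 -0.03420724] 5.3333
[(0.93, [0.4772, -0.1368, 0.0511])]
[(0.75, [0.4767, -0.1367, 0.0462])]
tip [ 0.45334556 -0.13082825  0.0524572 ] gap along 0.023933228817735522 lateral 0.0005100082449646165 z -0.00445719624417254
d in tool [0.50158627 0.0013241  0.86510662]
```

View pics/side2.png

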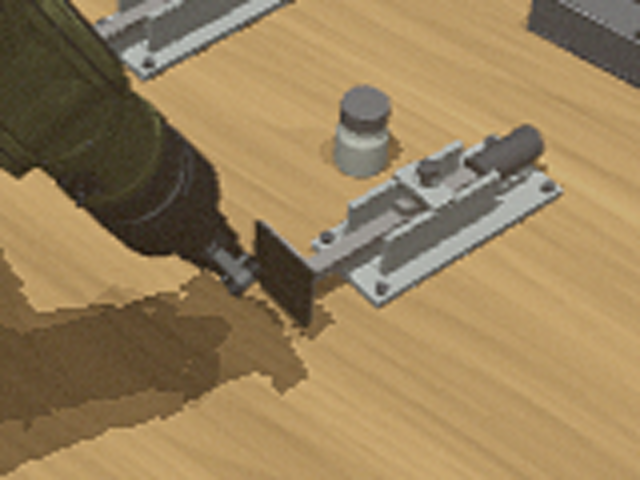

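View pics/scene2.png

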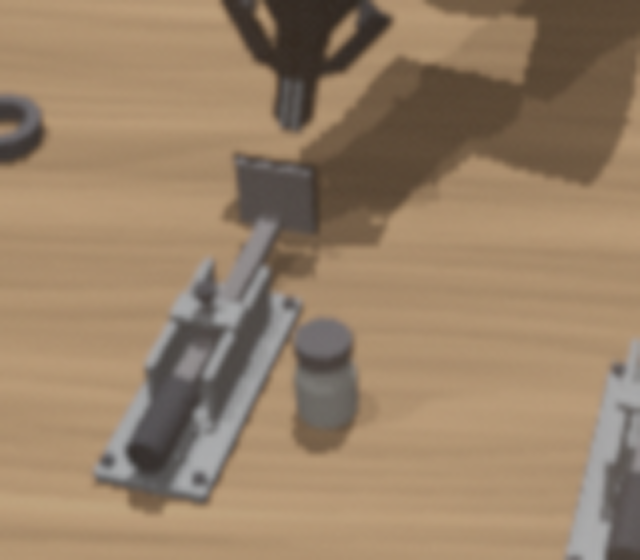

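Request:
{"op": "step_arm", "data": {
  "rows": [
    [255,0.15,0,0.26,0,0,0],
    [255,0.15,0,0.26,0,0,0],
    [255,0.1,0,0.17,0,0,0],
    [255,0.1,0,0.17,0,0,0],
    [255,0,0,0,0,0,0]
  ]
}}

```text
time_s: 5.95
tcp_pos: [0.4508, -0.1302, 0.0733]
tcp_rot: [-0.4, 60.0, -11.9]
force: [-0.3, 0.1, 0.2]
grip_width: 0.0
```

Request:
{"op": "step_arm", "data": {
  "rows": [
    [255,0.1,0,0.17,0,0,0],
    [255,0,0,0,0,0,0]
  ]
}}

```text
time_s: 6.12
tcp_pos: [0.4523, -0.1305, 0.073]
tcp_rot: [-0.3, 60.0, -11.9]
force: [-0.3, 0.4, 0.6]
grip_width: -0.0002
```

Request:
{"op": "step_arm", "data": {
  "rows": [
    [255,0.1,0,0.17,0,0,0],
    [255,0,0,0,0,0,0]
  ]
}}

```text
time_s: 6.28
tcp_pos: [0.4543, -0.1309, 0.073]
tcp_rot: [-0.3, 60.0, -11.9]
force: [0.4, 0.2, -0.3]
grip_width: -0.0
```

Request:
{"op": "step_arm", "data": {
  "rows": [
    [255,0.1,0,0.17,0,0,0],
    [255,0,0,0,0,0,0]
  ]
}}

```text
time_s: 6.45
tcp_pos: [0.4563, -0.1313, 0.0731]
tcp_rot: [-0.4, 60.0, -11.9]
force: [-0.5, -0.4, -0.9]
grip_width: 0.0001
```

Request:
{"op": "step_arm", "data": {
  "rows": [
    [255,0.1,0,0.17,0,0,0],
    [255,0,0,0,0,0,0]
  ]
}}

```text
time_s: 6.62
tcp_pos: [0.4582, -0.1317, 0.0731]
tcp_rot: [-0.4, 60.0, -11.9]
force: [0.7, 0.5, 0.2]
grip_width: -0.0003
```

Request:
{"op": "step_arm", "data": {
  "rows": [
    [255,0.1,0,0.17,0,0,0],
    [255,0,0,0,0,0,0]
  ]
}}

```text
time_s: 6.78
tcp_pos: [0.4602, -0.1321, 0.073]
tcp_rot: [-0.4, 60.0, -11.9]
force: [0.4, -0.6, -0.2]
grip_width: -0.0
```

Request:
{"op": "step_arm", "data": {
  "rows": [
    [255,0.1,0,0.17,0,0,0],
    [255,0,0,0,0,0,0]
  ]
}}

```text
time_s: 6.95
tcp_pos: [0.4621, -0.1325, 0.0731]
tcp_rot: [-0.4, 60.0, -11.9]
force: [-0.4, -0.2, 0.5]
grip_width: 0.0002
```

Request:
{"op": "step_arm", "data": {
  "rows": [
    [255,0.1,0,0.17,0,0,0],
    [255,0,0,0,0,0,0]
  ]
}}

```text
time_s: 7.12
tcp_pos: [0.4641, -0.1329, 0.073]
tcp_rot: [-0.4, 60.0, -11.9]
force: [0.9, 0.8, -0.1]
grip_width: 0.0
```

Request:
{"op": "step_arm", "data": {
  "rows": [
    [255,0.1,0,0.17,0,0,0],
    [255,0,0,0,0,0,0]
  ]
}}

```text
time_s: 7.28
tcp_pos: [0.466, -0.1333, 0.073]
tcp_rot: [-0.4, 60.0, -11.9]
force: [0.3, -0.9, 0.3]
grip_width: -0.0
```

```bash
python3 - <<'E'
from h import *
import cv2
s=manip.state(); print(s["force"],s["time_s"])
for n in ["side","scene"]:
    p=read_camera(n); im=p["image"][:,:,::-1]
    c=im[180:300,250:410] if n=="side" else im[150:290,170:330]
    cv2.imwrite(f"pics/{n}3.png",cv2.resize(c,None,fx=4,fy=4,interpolation=cv2.INTER_CUBIC))
    print([ (x["p"],x["centre"]) for x in tip_of(p,"slide_flat_face")[:1]])
E
```

```text
[ 0.32723975 -0.93697556  0.33530205] 7.2833
[(0.81, [0.4776, -0.136, 0.0478])]
[(0.97, [0.477, -0.1358, 0.0459])]
```

View pics/side3.png

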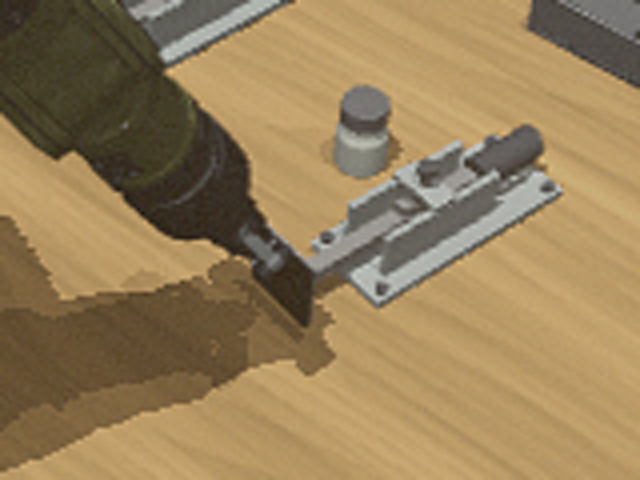

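View pics/scene3.png

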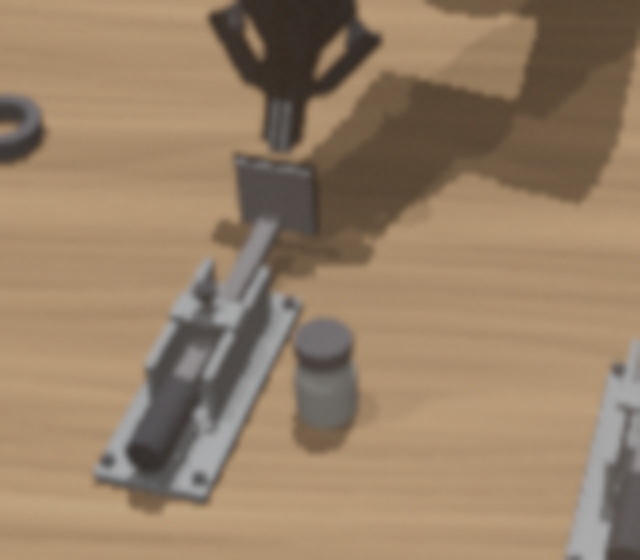

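```bash
cat >> h.py <<'E'
def ray(p,u,v):
    f=210/np.tan(np.radians(p["vertical_fov"])/2)
    q=R.from_euler("xyz",p["orientation"],degrees=True)
    d=q.apply([(u-p["cx"])/f,(v-p["cy"])/f,1]); return np.array(p["xyz"]),d/np.linalg.norm(d)
def proj(p,X):
    f=210/np.tan(np.radians(p["vertical_fov"])/2)
    q=R.from_euler("xyz",p["orientation"],degrees=True)
    c=q.inv().apply(np.array(X)-np.array(p["xyz"])); return np.array([p["cx"]+f*c[...,0]/c[...,2],p["cy"]+f*c[...,1]/c[...,2]]).T
E
python3 - <<'E'
from h import *
import cv2
c,rr=cur(); print(c,manip.state()["tcp_rot"])
ya=np.radians(-11.5); L=np.array([-np.sin(ya),np.cos(ya),0])
F=np.array([.4769,-.1351,0])
corn=np.array([F+s*.03*L+[0,0,z] for s,z in((1,.018),(1,.078),(-1,.078),(-1,.018))])
base=np.array([F+.138*np.r_[np.cos(ya),np.sin(ya),0]+a*np.r_[np.cos(ya),np.sin(ya),0]+b*L for a,b in((-.075,.038),(.115,.038),(.115,-.038),(-.075,-.038))])
for n,(x0,y0) in {"side":(250,180),"scene":(170,150)}.items():
    p=read_camera(n); im=p["image"][:,:,::-1].copy()
    im=cv2.resize(im,None,fx=4,fy=4,interpolation=cv2.INTER_CUBIC)
    for P,col in((corn,(0,0,255)),(base,(0,255,0))):
        cv2.polylines(im,[np.round(proj(p,P)*4+1.5).astype(int)],True,col,1)
    for k,col in((0,(255,0,0)),(.025,(255,255,0))):
        u=proj(p,(c+rr.apply([k,0,0]))[None])[0]*4+1.5; cv2.circle(im,tuple(np.round(u).astype(int)),4,col,-1)
    cv2.imwrite(f"pics/{n}4.png",im[y0*4:y0*4+560,x0*4:x0*4+640])
    if n=="scene":
        o,d=ray(p,240.5,187.2)
        for x in (.40,.44,.46,.47): print("scene ray x=",x,(o+d*(x-o[0])/d[0]).round(4))
E
```

```text
[ 0.46546467 -0.13315375  0.07281343] [ -0.34601924  60.00583665 -11.87673689]
scene ray x= 0.4 [ 0.4    -0.1408  0.0273]
scene ray x= 0.44 [ 0.44   -0.1333  0.0577]
scene ray x= 0.46 [ 0.46   -0.1296  0.0729]
scene ray x= 0.47 [ 0.47   -0.1277  0.0805]
```

View pics/side4.png

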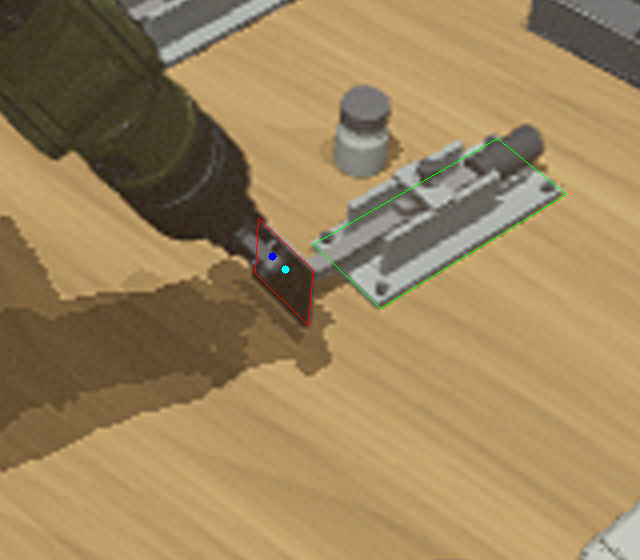

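View pics/scene4.png

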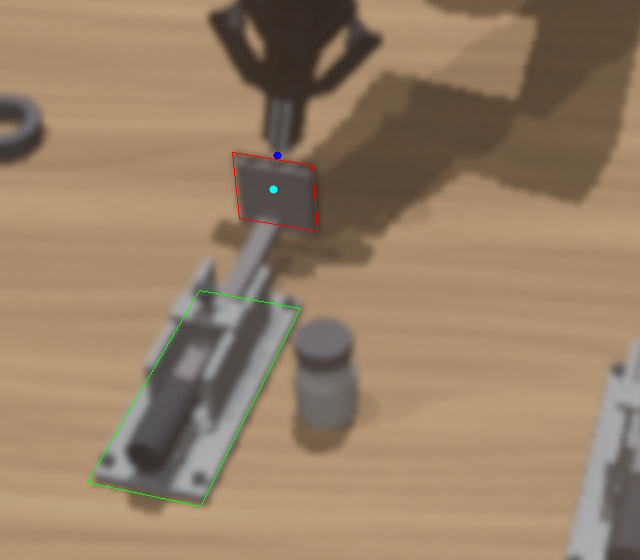

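```bash
python3 - <<'E'
import cv2,numpy as np
from h import *
a=[]
for n,(x0,y0,w,h) in {"scene":(222,162,40,50),"side":(295,220,50,50)}.items():
    p=read_camera(n); im=p["image"][:,:,::-1][y0:y0+h,x0:x0+w]
    im=np.clip(im.astype(float)*1.5,0,255).astype(np.uint8)
    a.append(cv2.resize(im,(390,560),interpolation=cv2.INTER_NEAREST) if n=="scene" else cv2.resize(im,(400,560),interpolation=cv2.INTER_NEAREST))
cv2.imwrite("pics/z5.png",np.hstack(a))
E
```

```text
(no output)
```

View pics/z5.png

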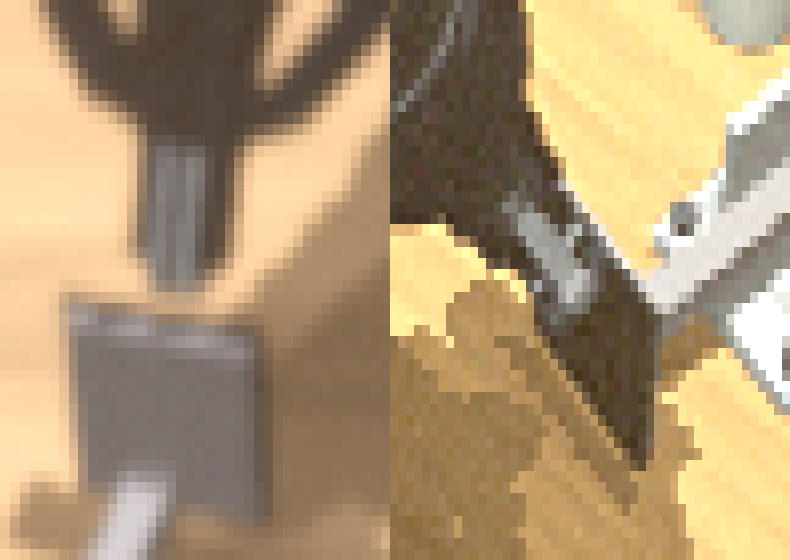

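```bash
python3 - <<'E'
from h import *
a=read_camera("scene"); b=read_camera("side"); c,rr=cur()
o1,d1=ray(a,240.5,187.6); o2,d2=ray(b,319.2,247.5)
s=np.linalg.lstsq(np.c_[d1,-d2],o2-o1,rcond=None)[0]
P1=o1+s[0]*d1;P2=o2+s[1]*d2; print(P1,P2,rr.inv().apply((P1+P2)/2-c))
# finger points along tool x
for k in (-.02,-.01,0,.005,.01,.015,.025): print(k,proj(a,(c+rr.apply([k,0,0]))[None])[0].round(1),proj(b,(c+rr.apply([k,0,0]))[None])[0].round(1))
print(manip.state()["force"],manip.state()["time_s"])
E
```

```text
[ 0.45754984 -0.13014196  0.06957248] [ 0.46203485 -0.1420067   0.06658601] [ 0.00164275 -0.00396065 -0.00673838]
-0.02 [239.8 181.4] [315.1 241.2]
-0.01 [239.4 184.9] [316.4 242.5]
0 [239.  188.3] [317.6 243.7]
0.005 [238.8 190. ] [318.3 244.3]
0.01 [238.6 191.8] [318.9 244.9]
0.015 [238.4 193.5] [319.5 245.6]
0.025 [238.  196.9] [320.8 246.8]
[-0.6622758   0.19490312  0.19418728] 7.7833
```

Request:
{"op": "step_arm", "data": {
  "rows": [
    [255,0.52,0,-0.3,0,0,0],
    [255,0.52,0,-0.3,0,0,0],
    [255,0,0,0,0,0,0]
  ]
}}

```text
time_s: 8.03
tcp_pos: [0.4645, -0.1329, 0.0595]
tcp_rot: [-0.3, 60.1, -11.9]
force: [0.0, 0.1, -0.1]
grip_width: 0.0003
```

Request:
{"op": "step_arm", "data": {
  "rows": [
    [255,0.1,0,0.17,0,0,0],
    [255,0,0,0,0,0,0]
  ]
}}

```text
time_s: 8.2
tcp_pos: [0.4679, -0.1337, 0.0609]
tcp_rot: [-0.4, 60.0, -11.9]
force: [0.1, -0.5, -0.4]
grip_width: 0.0001
```

Request:
{"op": "step_arm", "data": {
  "rows": [
    [255,0.1,0,0.17,0,0,0],
    [255,0,0,0,0,0,0]
  ]
}}

```text
time_s: 8.37
tcp_pos: [0.4688, -0.1339, 0.0605]
tcp_rot: [-0.3, 60.1, -11.9]
force: [-4.3, 1.5, 3.6]
grip_width: 0.0001
```

Request:
{"op": "step_arm", "data": {
  "rows": [
    [255,0.1,0,0.17,0,0,0],
    [255,0,0,0,0,0,0]
  ]
}}

```text
time_s: 8.53
tcp_pos: [0.4702, -0.1341, 0.0602]
tcp_rot: [-0.3, 60.1, -11.9]
force: [-4.6, 0.5, 2.8]
grip_width: 0.0
```

Request:
{"op": "step_arm", "data": {
  "rows": [
    [255,0.1,0,0.17,0,0,0],
    [255,0,0,0,0,0,0]
  ]
}}

```text
time_s: 8.7
tcp_pos: [0.4718, -0.1344, 0.06]
tcp_rot: [-0.3, 60.1, -11.9]
force: [-6.3, 1.9, 3.8]
grip_width: -0.0001
```

Request:
{"op": "step_arm", "data": {
  "rows": [
    [255,0.1,0,0.17,0,0,0],
    [255,0.1,0,0.17,0,0,0],
    [255,0.1,0,0.17,0,0,0],
    [255,0,0,0,0,0,0]
  ]
}}

```text
time_s: 9.03
tcp_pos: [0.4764, -0.1353, 0.0594]
tcp_rot: [-0.3, 60.3, -11.9]
force: [-6.2, 0.3, 2.9]
grip_width: -0.0002
```

```bash
python3 - <<'E'
import cv2,numpy as np
from h import *
a=[]
for n,(x0,y0) in {"scene":(190,150),"side":(280,190)}.items():
    p=read_camera(n); im=p["image"][:,:,::-1][y0:y0+100,x0:x0+80]
    print([ (x["p"],x["centre"]) for x in tip_of(p,"slide_flat_face")[:1]])
    a.append(cv2.resize(im,None,fx=5,fy=5,interpolation=cv2.INTER_CUBIC))
cv2.imwrite("pics/z6.png",np.hstack(a)); s=manip.state(); print(s["force"],s["tcp_pos"])
E
```

```text
[(0.79, [0.4841, -0.1354, 0.0452])]
[(0.57, [0.4828, -0.1369, 0.0506])]
[-5.24699616  0.85639502  3.05835648] [ 0.47650252 -0.13533487  0.05934083]
```

View pics/z6.png

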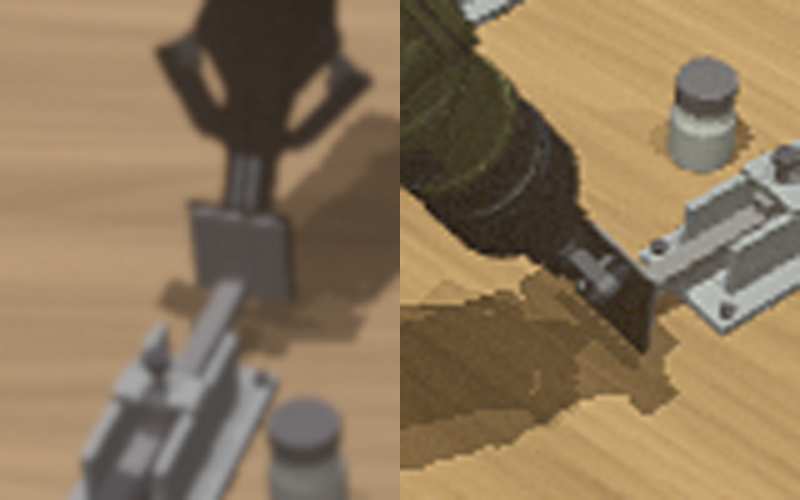

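Request:
{"op": "step_arm", "data": {
  "rows": [
    [255,0.1,0,0.17,0,0,0],
    [255,0.1,0,0.17,0,0,0],
    [255,0.1,0,0.17,0,0,0],
    [255,0.1,0,0.17,0,0,0],
    [255,0.1,0,0.17,0,0,0],
    [255,0.1,0,0.17,0,0,0],
    [255,0.1,0,0.17,0,0,0]
  ]
}}

```text
time_s: 9.82
tcp_pos: [0.4891, -0.1378, 0.0589]
tcp_rot: [-0.3, 60.3, -11.9]
force: [-10.2, 1.7, 6.3]
grip_width: 0.0003
```

Request:
{"op": "step_arm", "data": {
  "rows": [
    [255,0.1,0,0.17,0,0,0],
    [255,0.1,0,0.17,0,0,0],
    [255,0.1,0,0.17,0,0,0],
    [255,0.1,0,0.17,0,0,0],
    [255,0.1,0,0.17,0,0,0],
    [255,0.1,0,0.17,0,0,0]
  ]
}}

```text
time_s: 10.32
tcp_pos: [0.5012, -0.1402, 0.059]
tcp_rot: [-0.3, 60.3, -11.8]
force: [-8.1, 2.2, 5.3]
grip_width: -0.0002
```

Request:
{"op": "step_arm", "data": {
  "rows": [
    [255,0.1,0,0.17,0,0,0],
    [255,0.1,0,0.17,0,0,0],
    [255,0.1,0,0.17,0,0,0],
    [255,0.1,0,0.17,0,0,0],
    [255,0,0,0,0,0,0]
  ]
}}

```text
time_s: 10.73
tcp_pos: [0.5091, -0.1418, 0.0589]
tcp_rot: [-0.3, 60.3, -11.8]
force: [-9.5, 2.0, 6.7]
grip_width: -0.0
```

Request:
{"op": "step_arm", "data": {
  "rows": [
    [255,0.05,0,0.09,0,0,0],
    [255,0.05,0,0.09,0,0,0],
    [255,0,0,0,0,0,0]
  ]
}}

```text
time_s: 10.98
tcp_pos: [0.5109, -0.1421, 0.0589]
tcp_rot: [-0.3, 60.3, -11.8]
force: [-9.5, 2.6, 6.7]
grip_width: 0.0001
```

```bash
python3 - <<'E'
import cv2,numpy as np
from h import *
a=[]
for n,(x0,y0) in {"scene":(190,150),"side":(280,190)}.items():
    p=read_camera(n); im=p["image"][:,:,::-1][y0:y0+100,x0:x0+80]
    print([ (x["p"],x["centre"]) for x in tip_of(p,"slide_flat_face")[:1]])
    a.append(cv2.resize(im,None,fx=5,fy=5,interpolation=cv2.INTER_CUBIC))
cv2.imwrite("pics/z7.png",np.hstack(a)); s=manip.state(); print(s["force"],s["tcp_pos"])
E
```

```text
[(0.68, [0.5208, -0.1474, 0.0462])]
[(0.74, [0.5192, -0.1455, 0.0519])]
[-9.2470629   2.08140643  6.89253976] [ 0.51077188 -0.14206926  0.05891551]
```

View pics/z7.png

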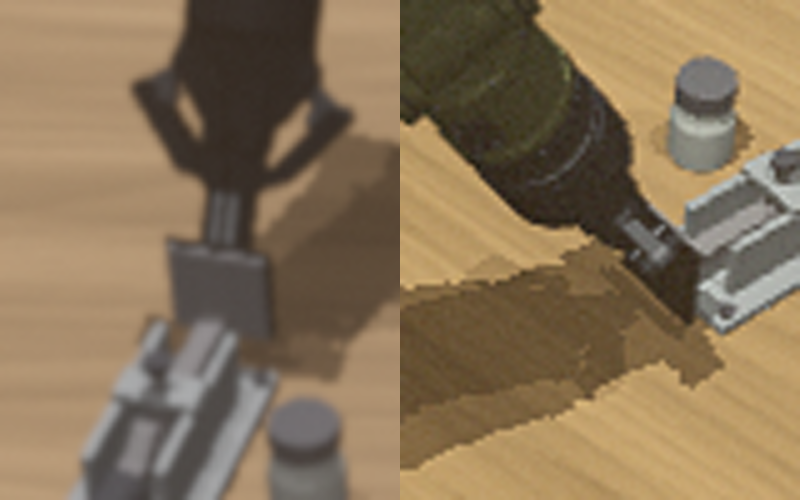

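Request:
{"op": "step_arm", "data": {
  "rows": [
    [255,0.05,0,0.09,0,0,0],
    [255,0.05,0,0.09,0,0,0],
    [255,0,0,0,0,0,0]
  ]
}}

```text
time_s: 11.43
tcp_pos: [0.5128, -0.1425, 0.0589]
tcp_rot: [-0.3, 60.3, -11.8]
force: [-9.7, 2.0, 7.2]
grip_width: -0.0001
```

Request:
{"op": "step_arm", "data": {
  "rows": [
    [255,0.05,0,0.09,0,0,0],
    [255,0.05,0,0.09,0,0,0],
    [255,0,0,0,0,0,0]
  ]
}}

```text
time_s: 11.68
tcp_pos: [0.5148, -0.1429, 0.0589]
tcp_rot: [-0.3, 60.3, -11.8]
force: [-9.7, 2.8, 6.9]
grip_width: -0.0003
```

Request:
{"op": "step_arm", "data": {
  "rows": [
    [255,0.05,0,0.09,0,0,0],
    [255,0,0,0,0,0,0]
  ]
}}

```text
time_s: 11.85
tcp_pos: [0.5157, -0.1431, 0.0589]
tcp_rot: [-0.3, 60.3, -11.8]
force: [-9.5, 3.7, 7.0]
grip_width: 0.0002
```

Request:
{"op": "step_arm", "data": {
  "rows": [
    [255,0.05,0,0.09,0,0,0],
    [255,0,0,0,0,0,0]
  ]
}}

```text
time_s: 12.02
tcp_pos: [0.5167, -0.1433, 0.0589]
tcp_rot: [-0.3, 60.3, -11.8]
force: [-9.6, 2.8, 6.3]
grip_width: 0.0004
```

Request:
{"op": "step_arm", "data": {
  "rows": [
    [255,0.025,0,0.043,0,0,0],
    [255,0,0,0,0,0,0]
  ]
}}

```text
time_s: 12.18
tcp_pos: [0.5171, -0.1433, 0.0589]
tcp_rot: [-0.3, 60.3, -11.8]
force: [-10.8, 2.1, 6.0]
grip_width: -0.0001
```

Request:
{"op": "step_arm", "data": {
  "rows": [
    [255,0.025,0,0.043,0,0,0],
    [255,0,0,0,0,0,0]
  ]
}}

```text
time_s: 12.35
tcp_pos: [0.5176, -0.1435, 0.0589]
tcp_rot: [-0.3, 60.3, -11.8]
force: [-9.6, 2.9, 6.5]
grip_width: -0.0001
```

Request:
{"op": "step_arm", "data": {
  "rows": [
    [255,0.025,0,0.043,0,0,0],
    [255,0,0,0,0,0,0]
  ]
}}

```text
time_s: 12.52
tcp_pos: [0.518, -0.1435, 0.0589]
tcp_rot: [-0.3, 60.3, -11.8]
force: [-10.5, 2.6, 7.5]
grip_width: -0.0001
```

Request:
{"op": "step_arm", "data": {
  "rows": [
    [255,0.025,0,0.043,0,0,0],
    [255,0,0,0,0,0,0]
  ]
}}

```text
time_s: 12.68
tcp_pos: [0.518, -0.1435, 0.0587]
tcp_rot: [-0.3, 60.4, -11.8]
force: [-11.9, 3.4, 9.1]
grip_width: 0.0
```

```bash
python3 - <<'E'
from h import *
for n in("scene","side","scene","side"):
    p=read_camera(n)
    r=tip_of(p,"slide_flat_face")[:1]
    for x in r:
        v=np.array(x["centre"])-[.4769,-.1351,.048]; print(n,x["p"],"travel",v[0]*.98-v[1]*.2)
E
```

```text
scene 0.59 travel 0.05043800000000003
side 0.54 travel 0.048962000000000054
scene 0.94 travel 0.051702000000000053
side 0.8 travel 0.05041600000000002
```

Force rises and motion stops: this is the stop, at 50 mm by the cameras. Now I back off slowly along −d, then retreat.

Request:
{"op": "step_arm", "data": {
  "rows": [
    [255,-0.1,0,-0.17,0,0,0],
    [255,-0.1,0,-0.17,0,0,0],
    [255,-0.1,0,-0.17,0,0,0],
    [255,-0.1,0,-0.17,0,0,0],
    [255,-0.1,0,-0.17,0,0,0],
    [255,-0.1,0,-0.17,0,0,0],
    [255,-0.1,0,-0.17,0,0,0],
    [255,-0.1,0,-0.17,0,0,0],
    [255,-0.1,0,-0.17,0,0,0],
    [255,-0.1,0,-0.17,0,0,0],
    [255,-0.1,0,-0.17,0,0,0],
    [255,-0.1,0,-0.17,0,0,0],
    [255,-0.1,0,-0.17,0,0,0],
    [255,-0.1,0,-0.17,0,0,0],
    [255,-0.1,0,-0.17,0,0,0]
  ]
}}

```text
time_s: 14.33
tcp_pos: [0.4942, -0.1392, 0.0617]
tcp_rot: [-0.4, 59.9, -11.9]
force: [1.2, -0.2, 0.5]
grip_width: -0.0002
```

Request:
{"op": "step_arm", "data": {
  "rows": [
    [255,-0.3,0,-0.52,0,0,0],
    [255,-0.5,0,-0.87,0,0,0],
    [255,-0.5,0,-0.87,0,0,0],
    [255,-0.5,0,-0.87,0,0,0],
    [255,-0.5,0,-0.87,0,0,0],
    [255,-0.5,0,-0.87,0,0,0],
    [255,-0.5,0,-0.87,0,0,0],
    [255,0,0,0,0,0,0],
    [255,0,0,0,0,0,0]
  ]
}}

```text
time_s: 15.08
tcp_pos: [0.4273, -0.1254, 0.0607]
tcp_rot: [-0.3, 60.0, -11.9]
force: [-0.2, -0.5, -0.0]
grip_width: -0.0002
```

```bash
python3 - <<'E'
import cv2
from h import *
a=[]
for n in("scene","side","scene","side"):
    p=read_camera(n)
    for x in tip_of(p,"slide_flat_face")[:1]:
        v=np.array(x["centre"])-[.4769,-.1351,.048]; print(n,x["p"],"travel",v[0]*.98-v[1]*.2)
    x0,y0={"scene":(190,150),"side":(280,190)}[n]
    a.append(cv2.resize(p["image"][y0:y0+110,x0:x0+80,::-1],None,fx=5,fy=5,interpolation=cv2.INTER_CUBIC))
for q in ["jar","sinker","tape","mug","mouse","driver","bottle","release_post"]:
    print(q,[(x["p"],x["centre"]) for x in tip_of(p,q)[:1]])
cv2.imwrite("pics/z8.png",np.hstack(a[:2])); s=manip.state(); print(s["force"],s["tcp_pos"],s["time_s"])
E
```

```text
scene 0.82 travel 0.027406000000000055
side 0.93 travel 0.029107999999999964
scene 0.95 travel 0.027627999999999955
side 0.56 travel 0.025807999999999956
jar [(0.64, [0.6434, -0.0812, 0.0012])]
sinker [(0.65, [0.7252, 0.2071, 0.0032])]
tape [(0.71, [0.3614, -0.3763, -0.001])]
mug []
mouse [(0.81, [0.4887, -0.4439, 0.0013])]
driver [(0.74, [0.3853, 0.3425, 0.004])]
bottle [(0.66, [0.643, -0.4083, 0.0012])]
release_post [(0.9, [0.6733, 0.1328, 0.0029])]
[ 0.41073115 -0.10317517  0.37464212] [ 0.42805799 -0.12552845  0.06069146] 15.8833
```

View pics/z8.png

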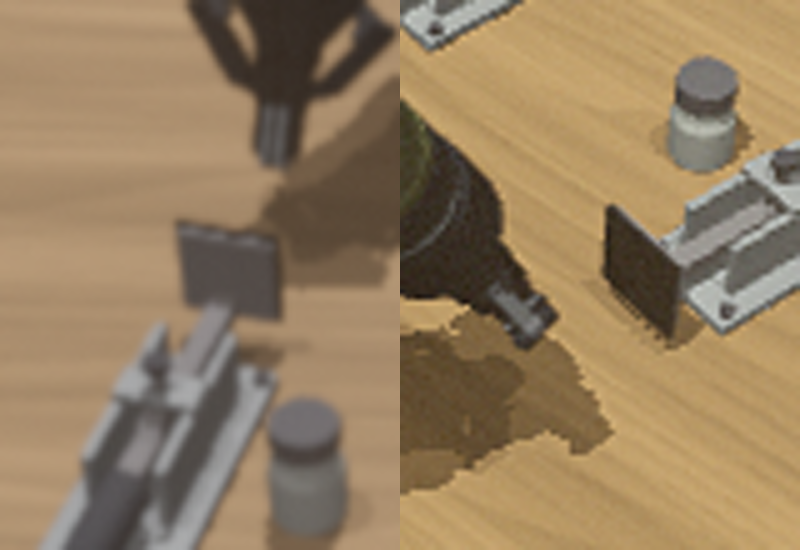

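The pictures show the plate standing in its mid position (scene crop about (230,270)), with about 40 mm of free space between it and the fingers. The cameras put the travel at about 27.5 mm, so it is latched. The bystanders haven't moved and the arm is touching nothing.

```bash
python3 -c "
from plant import manip
print(manip.hand_in())"
```

```text
the job is handed in; nothing more can be done
None
```

I cocked the flat-plate release and handed the job in at about 16 s of the 35 s allowed. `hand_in` gives no verdict.

- **Push:** I pushed the rubber front with the closed fingertips, tilted 30°, slowly to the stop. The cameras put the travel there at about 50 mm. The highest force reading along the push was about 12 N, or about 15 N in all.
- **Latch:** I then backed straight off, and the slide returned and stayed. Four camera readings of its travel gave 25.8 to 29.1 mm, about 27.5 mm on average, against a target of 28 mm. I did not measure the height of the stop pin; I take it as down because the slide held at its mid position.
- **Clear of the plate:** the fingers stand about 40 mm in front of it, and the tool force is close to zero.
- **Round-post release and bystanders:** the jar, sinker, tape, mouse, screwdriver and bottle were all found within a few millimetres of where they started. In the last picture I searched, the network did not find the mug, but the arm never went near it after the start. I checked only the position of the round-post release, not its slide; the arm did not go near it.

**Disagreement:** in the pictures the shut fingertips seemed to reach less far ahead of the TCP than the stated 25 mm. I found the contact by force instead.

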